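# Put the flux brush away and press its case shut

### The job

Put the flux brush away: lay it flat in its shaped compartment in the open case, bristle head in the wide end, and let go of it. Then swing the lid down and press its front edge until the roller catch snaps and the lid is fully home. Leave the oil bottle, the tape roll and the pliers where they are.

Things in the scene. Friction and masses are not known exactly. Their poses are not given: they have to be found in the camera images.
- brush: flux brush lying flat, 165 mm long, 40 g. Wooden handle 8 mm thick, narrowest at a waist 22 mm behind the origin (12 mm wide; a good place to grip), widening to 18 mm at 68 mm behind and to 22 mm at 20 mm ahead; bristle head 30 mm wide, 9 mm thick, 21 to 83 mm ahead. Origin at the centre of its underside; +x runs along it towards the bristle head, z up.
- case: shallow grey case with cork blocks on a black floor, fixed to the worktop, 200 (x) by 180 (y) mm, walls 34 mm high, 4 mm thick. Origin at the centre of its underside; -x is its front (catch side, towards the robot), +x its hinge side, z up. The wide right (-y) part is the brush compartment; a narrow left (+y) one holds a fixed spanner.
- recess (a point): where the brush's origin belongs: middle of the brush compartment, 20 mm to -y of the case's middle, at slot floor height, 12 mm above the worktop. Axes as the case's; the brush's x points along this x (head towards the hinge). Front slot 26 mm wide for the handle, rear slot 40 mm for the head, 176 mm end to end; the blocks with the slots have tops 10 mm above this point.
- bay (a point): middle of the open bay between the two slots, on its floor, 8 mm above the worktop, 14 mm in front of the point recess: from here 46 mm free to front and rear (x) and 64 mm to either side (y), room for fingers beside the brush, its waist being 8 mm to the front of this point.
- case_lid (a joint): lid angle in rad: 0 = fully home, 1.02 = its stop. It starts wide open yet leaning over the case, so an upright gripper cannot get at the compartment: come in from the front with the tool tilted. A stiff hinge keeps it where it is left (1 to 3 N at the front edge moves it). At about 0.08 it meets the spring catch; about 10 N at the front edge takes it past, it snaps home and stays.
- lid_hinge (a point): point on the hinge line (along the case's y), 102 mm behind the case's middle, 34 mm above the worktop. The lid is a plate 184 mm wide reaching 222 mm from this line, its outer face 7 mm above the line when shut. A 50 mm wide tongue hangs 25 mm below the middle of the lid's front edge.
- lid_front (a point): point to press on the lid's outer face: middle of its width, 205 mm from the hinge line, 17 mm from its front edge. It moves with the lid; its z is the lid's outward normal, its -x points to the lid's front edge.
- oil_bottle: clear squeeze bottle with red nozzle, 58 mm across, 151 mm tall, standing loose; origin at the centre of its underside. Leave alone.
- tape: masking tape roll lying flat, loose, 98 mm across, 24 mm high; origin at the centre of its underside. Leave alone.
- pliers: pliers with red handles lying flat, loose, 166 x 54 x 14 mm; origin at the centre of the underside, x along them. Leave alone.
Things that resemble listed ones, but are neither listed nor needed, are in the scene too. Leave any pink look-alike of the brush alone.

How it is judged:
On the way, in this order (a step that is already met when the one before it is completed fails the run):
1. the brush lies flat in its compartment, bristle head in the wide end, let go, the lid still open (x of brush in the frame of recess between -0.009 and 0.009 m and y of brush in the frame of recess between -0.009 and 0.009 m and z of brush in the frame of recess between -0.004 and 0.004 m and angle between the x axis of brush and the x axis of case, either way round below 0.12 rad and angle between brush's own z axis and vertical below 0.06 rad and contact force between the fingers and brush below 0.1 N and linear speed of brush below 0.02 m/s and value of joint case_lid above 0.2 rad), for 0.2 s.
2. the lid is pressed fully home past the catch (value of joint case_lid below 0.025 rad), for 0.2 s.
At the end, for the whole second after the job is handed in: The brush lies at rest, flat (within 0.06 rad) in its compartment, bristle head in the wide end, within 9 mm lengthways and sideways and 4 mm in height of its place and within 0.12 rad of the case's direction, and the lid is fully home past the catch (under 0.025 rad) (x of brush in the frame of recess between -0.009 and 0.009 m and y of brush in the frame of recess between -0.009 and 0.009 m and z of brush in the frame of recess between -0.004 and 0.004 m and angle between the x axis of brush and the x axis of case, either way round below 0.12 rad and angle between brush's own z axis and vertical below 0.06 rad and value of joint case_lid below 0.025 rad and linear speed of brush below 0.02 m/s); the robot touches nothing.
It fails at once if the oil bottle moved (more than 30 mm) (distance of oil_bottle from where it was at the start of the episode above 0.03 m).
It fails at once if the tape roll moved (more than 30 mm) (distance of tape from where it was at the start of the episode above 0.03 m).
It fails at once if the pliers moved (more than 30 mm) (distance of pliers from where it was at the start of the episode above 0.03 m).
It also fails if it takes over 64 s, if anything falls off the work surface, if the arm or the gripper's body presses on something with over 40 N, if the wrist force passes 120 N, or if a joint passes its speed limit or range.

### The arm

A 6-joint arm with a two-finger parallel gripper is mounted at the origin on a cart in front of the work surface, level with it; the furniture and walls round the work are solid. World frame = base frame: x ahead of the robot, y to its left, z up, the work surface at z = 0. Lengths are in m, angles in rad, forces in N, time in s.
With the tool pointing down it reaches from about 0.25 to 0.725 m from the base axis. Payload 4 kg.
Tool frame: the origin (TCP) lies on the centre line of the jaws, within the pads' length; the fingertips stand 17 mm ahead of it and the grasp point (between the pads) lies 2 mm behind it; z points along the fingers, y is the line along which they close (so a half turn about z gives the same grasp; the last joint's range is limited). The gripper opens to 85 mm and grips with 20 to 120 N. Pads are 22 mm wide; open, the fingers measure 114 mm over their backs; the gripper's body (76 mm by 85 mm) begins 54 mm behind the grasp point. The pads swing forward as they close: fully open they stand 13 mm farther back than shut.
Start: joints at [-1.128, 0.241, 0.005, 1.335, 0, 1.571], TCP at [0.214, -0.452, 0.248] pointing down, gripper open.
Joint ranges: [-2.72, 2.72], [-1.05, 1.87], [-1.09, 1.28], [-1.99, 2.15], [-1.42, 1.44], [-3.14, 3.14]. Speed limits (rad/s): [2.79, 2.79, 3.14, 3.14, 3.14, 3.14].

### API

Orientations are given as a unit quaternion [x, y, z, w].
In Python, from workcell import get_obs, imaging, order gives the robot as it stands.
- The arm moves only by the tool apply_moves, never from a script. Its argument "targets" is a list that holds one entry, the list of rows, each a list of 5 numbers: the shift along the world's x, y, z in units of 40 mm (1.0 is 40 mm), then the turn about the world's z in degrees, then the gripper command: -1 is shut, 1 is fully open, values between are in proportion. In form: [[[dx, dy, dz, turn, fingers], ...]]. A call has 1 to 8 rows; each row shifts and turns the commanded pose from where the row before left it; what a row does not reach is not made up. A row lasts 1/12 s, in which the tool goes at most 41.7 mm and 7.16 degrees, less where a joint would pass 70% of its speed; a pose out of reach is approached as far as the arm can. A call is refused whole if a number of a shift passes 1 or a number of a turn 7.16, either way. A call with a gripper value outside its range is refused whole. The fingers move at their own pace and stop on an object; the grip force is fixed at half the most. Time passes only in rows, so rows that do not move let the fingers close. It gives the time, the measured TCP pose, the force, the opening and the grip force at its end, in the units of the state.
- get_obs(): the state, without advancing time (a new reading comes with each control period).
- imaging.camera(name): name is "scene" or "top" or "wrist"; returns (picture, depth): 420x560x3 uint8, blue, green, red; 420x560 float32, m along the optical axis (not along the pixel's ray), 0 where there is no reading.
- imaging.get_calibration(name): a dict with "camera_matrix" (3x3 intrinsics, pixels), "eye" and "rotation" of the camera in the world; the wrist camera has in their place "hand_eye" (4x4, takes a point from camera to tool coordinates, whose origin is the TCP and whose axes are the flange's). Camera axes: x right, y down, z forward; pixel columns grow to the right and rows downward; lengths in m; the calibration is good to about 2 mm. A picture is of the moment at which its call begins: read the wrist's pose just before it. get_calibration takes no time and is no camera call.
- order.job_done(): hands the job in; it is judged then, once.
The state is a dict: "clock": time; "joint_pos": joint angles; "joint_vel": joint speeds; "tau": joint torques, N m; "eef_pos": TCP position; "tool_rot": TCP orientation; "ft_force": force on the tool from outside, world axes, zero at the start; "ft_torque": the same for the moment, N m; "grip_width": finger opening in m; "grasp_force": force on a finger pad.
Only numpy, scipy, OpenCV 4.12 (cv2) and the standard library are available. Lean on these libraries where they do the work, as an engineer would, in place of code of your own. Each camera call takes 0.05 s, during which the arm holds its last target. There are 200 camera calls.

## Working session

There is one attempt and no reset: what is moved stays moved. The work goes in short steps, Python scripts to look and compute and a tool call to move; the robot and the scene stay as the last step left them, time stands still between calls to the robot, and variables do not carry over. Pictures are saved under pics/ and viewed, at most 10 in all, crops included, and the job is handed in when it is done.

Besides the shell and the picture viewer there is one more tool, called after ">>>" as name(argument=value, ...), one argument or row to a line, values as JSON. apply_moves: Moves the arm, as the interface text tells. Its arguments: {"type":"object","properties":{"targets":{"type":"array","items":{"type":"array","items":{"type":"array","items":{"type":"number"}}}}},"required":["targets"]}

```bash
mkdir -p pics; ls; cat > h.py <<'E'
import numpy as np, cv2
from workcell import get_obs, imaging, order
def cam(n):
    o=get_obs(); im,d=imaging.camera(n); c=imaging.get_calibration(n); return o,im,d,c
def pose(o,c):
    from scipy.spatial.transform import Rotation as R
    if 'eye' in c: return np.array(c['eye']),np.array(c['rotation'])
    T=np.eye(4);T[:3,:3]=R.from_quat(o['tool_rot']).as_matrix();T[:3,3]=o['eef_pos']
    M=T@np.array(c['hand_eye']); return M[:3,3],M[:3,:3]
def ray(o,c,uv):
    e,R=pose(o,c); K=np.array(c['camera_matrix'])
    return e,R@(np.linalg.inv(K)@np.array([uv[0],uv[1],1.]))
def onplane(o,c,uv,z):
    e,d=ray(o,c,uv); return e+d*(z-e[2])/d[2]
def withdepth(o,c,uv,D):
    e,d=ray(o,c,uv); return e+d*D[int(uv[1]),int(uv[0])]
E
python3 - <<'E'
from h import *
for n in ("scene","top"):
    o,im,d,c=cam(n); cv2.imwrite(f"pics/{n}0.png",im); print(n,c); np.savez(f"{n}0.npz",im=im,d=d)
print(get_obs())
E
```

```text
pics
scene {'camera_matrix': array([[498.65047241,   0.        , 285.47292393],
       [  0.        , 498.65047241, 209.01511908],
       [  0.        ,   0.        ,   1.        ]]), 'eye': array([-0.18734743, -0.731047  ,  0.48516187]), 'rotation': array([ 0.75187987, -0.37031977,  0.23675914, -0.49141128])}
top {'camera_matrix': array([[478.93703228,   0.        , 277.84861506],
       [  0.        , 478.93703228, 217.02797792],
       [  0.        ,   0.        ,   1.        ]]), 'eye': array([ 0.38034753, -0.11338554,  1.17007612]), 'rotation': array([-0.7028075 ,  0.70472516, -0.07300774,  0.06398379])}
{'clock': 0.1, 'joint_pos': array([-1.12802529e+00,  2.41335195e-01,  3.84647803e-03,  1.33519783e+00,
        2.92812259e-05,  1.57080244e+00]), 'joint_vel': array([ 0.00280323, -0.00206622,  0.00426899, -0.00085206, -0.00069532,
       -0.00034305]), 'tau': array([ 3.64954421e-04, -3.73137939e+01,  2.53009772e+01,  1.08583731e-02,
        4.37621259e-05,  3.69155799e-06]), 'eef_pos': array([ 0.21399919, -0.45129351,  0.24749841]), 'tool_rot': array([ 9.75594391e-01,  2.19578441e-01, -1.93248722e-04, -9.25260125e-04]), 'ft_force': array([-0.5858773 ,  0.64070199,  0.70482516]), 'ft_torque': array([-0.02866442, -0.01281739, -0.02906035]), 'grasp_force': 0.0, 'grip_width': 0.08531874262892582}
```

View pics/scene0.png

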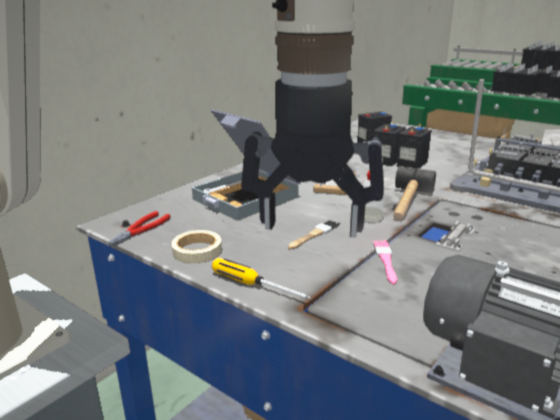

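View pics/top0.png

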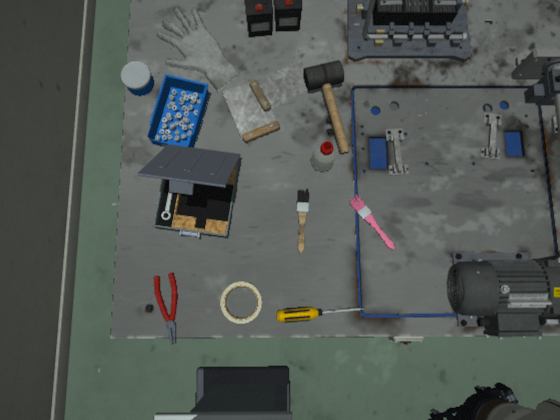

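The top view shows the case at about (200,195), with its front and catch at (190,235). The brush is at about (302,220), with its bristles up at (303,197). The pink decoy is at (372,222), the bottle at (323,157), the tape at (241,302) and the pliers at (167,305). I'll enlarge the case and the brush next.

```bash
sed -i "s/np.array(c\['rotation'\])/R.from_quat(c['rotation']).as_matrix()/" h.py
python3 - <<'E'
from h import *
z=np.load("top0.npz");im=z['im']
a=cv2.resize(im[140:250,130:250],None,fx=5,fy=5,interpolation=cv2.INTER_CUBIC)
b=cv2.resize(im[180:260,285:320],None,fx=5,fy=5,interpolation=cv2.INTER_CUBIC)
o=np.zeros((550,780,3),np.uint8);o[:550,:600]=a;o[:400,602:777]=b
cv2.imwrite("pics/z1.png",o)
c=imaging.get_calibration("top"); 
for uv in [(302,250),(303,190),(302,220)]: print(uv,onplane(None,c,uv,0.008),withdepth(None,c,uv,z['d']))
for uv in [(190,236),(182,186),(190,160),(150,180),(240,155)]: print(uv,withdepth(None,c,uv,z['d']))
E
```

```text
(302, 250) [ 0.52657446 -0.18738777  0.008     ] [ 0.52658036 -0.18739076  0.00795313]
(303, 190) [ 0.67753739 -0.19195538  0.008     ] [ 0.67756655 -0.19196309  0.00788597]
(302, 220) [ 0.60112814 -0.18840677  0.008     ] [ 0.600772   -0.18828576  0.00987451]
(190, 236) [0.55924379 0.08384148 0.02366191]
(182, 186) [0.63402333 0.07113236 0.21208344]
(190, 160) [0.72082459 0.07340651 0.11640611]
(150, 180) [0.70533984 0.19248121 0.001803  ]
(240, 155) [ 0.77241744 -0.03273448 -0.00194169]
```

View pics/z1.png

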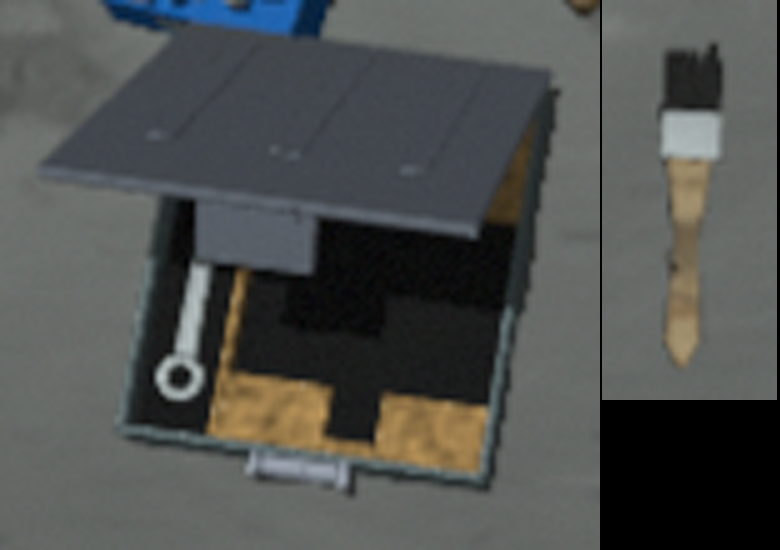

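The enlarged crop shows the front wall corners at full-image pixels (155,226) and (228,237), the front slot mouth near (201,228) and the tongue near (181,187). The brush handle end is at (302,253) and its head is at (303,190). Next I'll fit the wall-top rim and the lid plane from depth.

```bash
cat > cloud.py <<'E'
from h import *
def cloud(o,c,d):
    e,R=pose(o,c);K=np.array(c['camera_matrix']);v,u=np.mgrid[:d.shape[0],:d.shape[1]]
    P=np.stack([(u-K[0,2])/K[0,0]*d,(v-K[1,2])/K[1,1]*d,d],-1); return P@R.T+e
E
python3 - <<'E'
from cloud import *
z=np.load("top0.npz");im=z['im'];d=z['d'];c=imaging.get_calibration("top")
P=cloud(None,c,d)
f=[onplane(None,c,p,0.034)[:2] for p in [(154.6,226.2),(228,237.2)]]
v=f[0]-f[1];print("front corners",f,np.linalg.norm(v)); 
yaw=np.arctan2(v[1],v[0])-np.pi/2;print("yaw",yaw)
# brush mask
hsv=cv2.cvtColor(im,cv2.COLOR_BGR2HSV);print(im[255,302],)
m=(P[...,2]>0.004)&(P[...,2]<0.03)&(d>0);m[:, :285]=0;m[:,320:]=0;m[:180]=0;m[262:]=0
uv=np.argwhere(m);print(len(uv))
X=P[m][:,:2];mu=X.mean(0);w=np.linalg.svd(X-mu)[2][0];w*=np.sign(w[0]);t=(X-mu)@w
print("brush axis",np.arctan2(w[1],w[0]),t.min(),t.max(),"ends",mu+w*t.min(),mu+w*t.max(),"centre",mu+w*(t.min()+t.max())/2,"top z",np.median(P[m][:,2]))
for a in np.linspace(t.min(),t.max(),9): 
    s=abs(t-a)<.006; n=(X-mu)@[-w[1],w[0]]; print(round(a,3),n[s].min().round(4),n[s].max().round(4))
# case in frame
R=np.array([[np.cos(yaw),-np.sin(yaw)],[np.sin(yaw),np.cos(yaw)]])
C=(f[0]+f[1])/2+R@[0.1,0];print("case centre",C)
Q=(P[...,:2]-C)@R
s=(P[...,2]>.06)&(abs(Q[...,1])<.08)&(abs(Q[...,0])<.13)&(d>0)
q=np.c_[Q[s],P[s][:,2]]; 
pl=q[abs(q[:,1])>.03]; A=np.polyfit(pl[:,0],pl[:,2],1);print("lid slope",np.arctan(-A[0]),A,np.std(pl[:,2]-np.polyval(A,pl[:,0])),len(pl))
print("lid y range",Q[s][:,1].min(),Q[s][:,1].max(),"min x by region", q[abs(q[:,1])<.02][:,0].min(), q[(q[:,1]<-.03)][:,0].min(), "zmax",q[:,2].max())
for n in [(330,385),(333,440),(375,440),(382,395)]: 
    p=onplane(None,c,(130+n[0]/5,140+n[1]/5),.022)[:2];print("block",(p-C)@R)
E
```

```text
front corners [array([0.58159403, 0.16760747]), array([ 0.55454294, -0.00882293])] 0.17849215577142186
yaw -0.15213961710215163
[101 104 100]
561
brush axis -0.04443341570346862 -0.10866660014959359 0.09621574047039323 ends [ 0.49939302 -0.18306285] [ 0.70407314 -0.19216348] centre [ 0.60173308 -0.18761316] top z 0.007103958453311243
-0.109 -0.0139 0.013
-0.083 -0.0349 0.0359
-0.057 -0.037 0.0077
-0.032 -0.0239 0.0252
-0.006 -0.0206 0.0361
0.019 -0.0351 0.0246
0.045 -0.0419 0.0382
0.071 -0.0338 0.0442
0.096 -0.0359 0.0097
case centre [0.66691339 0.06423693]
lid slope 0.9404428937222733 [-1.37050849  0.18797449] 0.00225879329470481 1442
lid y range -0.07999920169637957 0.07987423844082699 min x by region -0.04730984910419204 -0.02516180391828633 zmax 0.22219937917119847
block [-0.0609196  -0.00249704]
block [-0.0874774  -0.00883616]
block [-0.08442926 -0.02895623]
block [-0.06201192 -0.0283934 ]
```

```bash
python3 - <<'E'
from h import *
z=np.load("top0.npz");im=z['im'];c=imaging.get_calibration("top")
sub=im[180:262,285:322].astype(int); bg=np.median(sub.reshape(-1,3),axis=0)
m=(abs(sub-bg).max(2)>38).astype(np.uint8)
n,l,s,_=cv2.connectedComponentsWithStats(m);k=1+np.argmax(s[1:,4]);
# merge components >15 px
m=np.isin(l,[i for i in range(1,n) if s[i,4]>15]);print(s)
vu=np.argwhere(m);X=np.array([onplane(None,c,(u+285,v+180),.007)[:2] for v,u in vu])
mu=X.mean(0);w=np.linalg.svd(X-mu)[2][0];w*=np.sign(w[0]);t=(X-mu)@w;nn=(X-mu)@[-w[1],w[0]]
print("yaw",np.arctan2(w[1],w[0]),"len",np.ptp(t),"centre",mu+w*(t.min()+t.max())/2,"tail",mu+w*t.min(),"head",mu+w*t.max())
for a in np.linspace(t.min(),t.max(),12):
    q=abs(t-a)<.008;print(round(a-(t.min()+t.max())/2,3),nn[q].min().round(4),nn[q].max().round(4))
E
```

```text
[[   0    0   37   82 2700]
 [  12    9   12   13  131]
 [  12   23   12   21  157]
 [  14   53    1    1    1]
 [  15   56    2    2    3]
 [  18   57    1    2    2]
 [  13   63    6    9   40]]
yaw -0.05370420879755673 len 0.1569369375992138 centre [ 0.60254168 -0.18803678] tail [ 0.52418634 -0.18382472] head [ 0.68089701 -0.19224884]
-0.078 -0.0057 0.004
-0.064 -0.0057 0.0066Traceback (most recent call last):
  File "<stdin>", line 12, in <module>
    return umr_minimum(a, axis, None, out, keepdims, initial, where)
ValueError: zero-size array to reduction operation minimum which has no identity
```

The crop puts the brush tail at about (301,253) and its head at about (303,190). Its origin is therefore near (0.600, -0.187), with a yaw of about -0.045 rad.

The lid sits at about 0.94 rad, short of its 1.02 stop, and I can't command tilt. So I'll push the lid back to its stop first, then grip the brush near its tail, which lets the upright gripper stay in front of the lid.

>>> apply_moves(
  targets=[
    [[0.58,0.74,0,-4.25,-1],[0.58,0.74,0,-4.25,-1],[0.58,0.74,0,-4.25,-1],[0.58,0.74,0,-4.25,-1],[0.58,0.74,0,-4.25,-1],[0.58,0.74,0,-4.25,-1],[0.58,0.74,0,-4.25,-1],[0.58,0.74,0,-4.25,-1]],
  ],
)

```text
clock: 0.77
eef_pos: [0.4003, -0.2132, 0.248]
tool_rot: [0.997, -0.077, -0.0, -0.0]
ft_force: [-0.0, -0.1, 1.4]
grip_width: 0.0001
grasp_force: 0.0
```

>>> apply_moves(
  targets=[
    [[0.58,0.74,-0.15,0,-1],[0.58,0.74,-0.15,0,-1],[0.58,0.74,-0.15,0,-1],[0.58,0.74,-0.15,0,-1],[0.58,0.74,-0.1,0,-1],[0.58,0.74,-0.1,0,-1],[0.58,0.74,-0.1,0,-1],[0.4,0.7,0,0,-1]],
  ],
)

```text
clock: 1.43
eef_pos: [0.5739, -0.0291, 0.2105]
tool_rot: [0.999, -0.035, -0.001, -0.02]
ft_force: [-0.2, -0.9, 0.5]
grip_width: 0.0001
grasp_force: 0.0
```

```bash
python3 - <<'E'
from h import *
o,im,d,c=cam("scene");cv2.imwrite("pics/s2.png",im[60:300,120:480].repeat(2,0).repeat(2,1)); print(o['eef_pos'],o['tool_rot'],o['ft_force'],o['clock'],o['grip_width'])
E
```

```text
[ 0.57389188 -0.02905215  0.21053368] [ 9.99177664e-01 -3.49932560e-02 -5.40272746e-04 -2.04737817e-02] [-0.22847367 -0.86551859  0.46453952] 1.4333 0.00011723788865278744
```

View pics/s2.png

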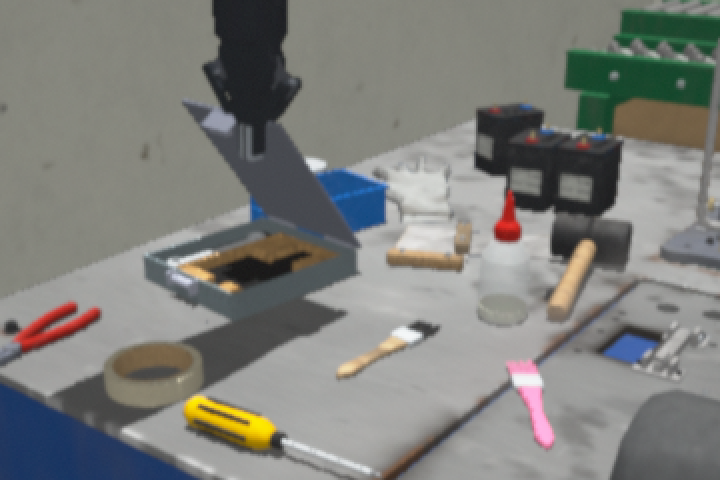

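The closed gripper hangs in front of the lid at about (250,140), and the brush at (390,345) hasn't been touched. The pose fell short of the command, so I'll let it settle and read it again.

>>> apply_moves(
  targets=[
    [[0,0,0,0,-1],[0,0,0,0,-1]],
  ],
)

```text
clock: 1.65
eef_pos: [0.5724, -0.0305, 0.2115]
tool_rot: [0.999, -0.036, -0.001, -0.02]
ft_force: [-0.0, -0.7, -0.2]
grip_width: 0.0
grasp_force: 0.0
```

```bash
python3 - <<'E'
from h import *
from scipy.spatial.transform import Rotation as R
o=get_obs();print(o['eef_pos'],o['joint_pos'],R.from_quat(o['tool_rot']).as_matrix().round(3),o['ft_force'])
E
```

```text
[ 0.57239493 -0.03046007  0.21151918] [-0.07307266  0.40476899  0.13935593  1.30787638  0.0398375   3.14060131] [[ 0.997 -0.072  0.   ]
 [-0.072 -0.997  0.04 ]
 [-0.002 -0.04  -0.999]] [-0.02533703 -0.74054946 -0.21179997]
```

Joint 6 has hit its limit. I'll give the gripper a half turn, which is the same grasp.

>>> apply_moves(
  targets=[
    [[0,0,0,7,-1],[0,0,0,7,-1],[0,0,0,7,-1],[0,0,0,7,-1],[0,0,0,7,-1],[0,0,0,7,-1],[0,0,0,7,-1],[0,0,0,7,-1]],
  ],
)

```text
clock: 2.32
eef_pos: [0.5719, -0.0316, 0.2126]
tool_rot: [0.898, 0.439, -0.009, -0.018]
ft_force: [-0.4, 0.7, -0.4]
grip_width: 0.0001
grasp_force: 0.0
```

>>> apply_moves(
  targets=[
    [[0,0,0,7,-1],[0,0,0,7,-1],[0,0,0,7,-1],[0,0,0,7,-1],[0,0,0,7,-1],[0,0,0,7,-1],[0,0,0,7,-1],[0,0,0,7,-1]],
  ],
)

```text
clock: 2.98
eef_pos: [0.572, -0.0316, 0.2126]
tool_rot: [0.587, 0.809, -0.017, -0.012]
ft_force: [-0.0, -0.1, 0.8]
grip_width: -0.0
grasp_force: 0.0
```

>>> apply_moves(
  targets=[
    [[0,0.2,0,7,-1],[0,0.2,0,7,-1],[0,0.2,0,7,-1],[0,0.2,0,7,-1],[0,0.2,0,7,-1],[0,0.2,0,7,-1],[0,0.2,0,7,-1],[0,0,0,7,-1]],
  ],
)

```text
clock: 3.65
eef_pos: [0.5721, 0.0257, 0.2126]
tool_rot: [0.137, 0.99, -0.02, -0.003]
ft_force: [0.2, -0.5, 0.7]
grip_width: -0.0004
grasp_force: 0.0
```

```bash
python3 - <<'E'
from h import *
from scipy.spatial.transform import Rotation as R
o=get_obs();print(o['eef_pos'],o['joint_pos'],R.from_quat(o['tool_rot']).as_matrix().round(3),o['ft_force'],o['clock'])
E
```

```text
[0.57206903 0.02572552 0.21261299] [ 0.06391899  0.41160783  0.15256239  1.32517927 -0.03794346  0.34004018] [[-0.962  0.272 -0.011]
 [ 0.272  0.961 -0.039]
 [ 0.    -0.04  -0.999]] [ 0.20483329 -0.53200494  0.72763348] 3.65
```

A 2° lean is left over from that, which is harmless. Now I'll push the lid back to its stop in small steps.

>>> apply_moves(
  targets=[
    [[0.25,-0.04,0,7,-1],[0.25,-0.04,0,0,-1],[0.25,-0.04,0,0,-1],[0.2,-0.03,0,0,-1],[0,0,0,0,-1]],
  ],
)

```text
clock: 4.07
eef_pos: [0.6113, 0.0182, 0.2124]
tool_rot: [0.081, 0.997, -0.02, -0.001]
ft_force: [-0.3, -0.2, 0.8]
grip_width: -0.0002
grasp_force: 0.0
```

>>> apply_moves(
  targets=[
    [[0.12,-0.02,0,0,-1],[0.12,-0.02,0,0,-1],[0,0,0,0,-1]],
  ],
)

```text
clock: 4.32
eef_pos: [0.6209, 0.0174, 0.2124]
tool_rot: [0.08, 0.997, -0.02, -0.001]
ft_force: [-0.1, -0.2, -0.2]
grip_width: -0.0002
grasp_force: 0.0
```

```bash
cat > lid.py <<'E'
from cloud import *
def run():
    o,im,d,c=cam("top");P=cloud(o,c,d);C=np.array([.66691,.06424]);y=-.152
    R=np.array([[np.cos(y),-np.sin(y)],[np.sin(y),np.cos(y)]]);Q=(P[...,:2]-C)@R
    for lo,hi in((-.085,-.03),(.03,.085)):
        s=(P[...,2]>.06)&(P[...,2]<.25)&(Q[...,1]>lo)&(Q[...,1]<hi)&(abs(Q[...,0])<.12)&(d>0)
        x=Q[s][:,0];z=P[s][:,2];k=np.ones(len(x),bool)
        for _ in range(5):
            A=np.polyfit(x[k],z[k],1);r=abs(z-np.polyval(A,x));k=r<max(.004,2*np.std(r[k]))
        print("slope",np.arctan(-A[0]),k.sum(),"minx",np.percentile(x[k],1),"maxz",z[k].max())
    e=(np.array(o['eef_pos'])[:2]-C)@R;print("tcp case",e,o['eef_pos'],o['ft_force'],o['clock']);return im
if __name__=="__main__": cv2.imwrite("pics/lid_%d.png"%(get_obs()['clock']*100),run())
E
python3 lid.py
```

```text
slope 0.9454196085534038 451 minx -0.007652795037541173 maxz 0.24985164273911786Traceback (most recent call last):
  File "lid.py", line 12, in <module>
    if __name__=="__main__": cv2.imwrite("pics/lid_%d.png"%(get_obs()['clock']*100),run())
                                                                                    ~~~^^
  File "lid.py", line 9, in run
    A=np.polyfit(x[k],z[k],1);r=abs(z-np.polyval(A,x));k=r<max(.004,2*np.std(r[k]))
    raise TypeError("expected non-empty vector for x")
TypeError: expected non-empty vector for x
```

>>> apply_moves(
  targets=[
    [[0.1,-0.015,0,0,-1],[0.1,-0.015,0,0,-1],[0,0,0,0,-1]],
  ],
)

```text
clock: 4.62
eef_pos: [0.628, 0.0168, 0.2126]
tool_rot: [0.08, 0.997, -0.02, -0.002]
ft_force: [-3.3, 0.5, 4.0]
grip_width: 0.0001
grasp_force: 2.0
```

>>> apply_moves(
  targets=[
    [[0.1,-0.015,0,0,-1],[0,0,0,0,-1]],
  ],
)

```text
clock: 4.78
eef_pos: [0.6322, 0.0163, 0.2126]
tool_rot: [0.08, 0.997, -0.02, -0.002]
ft_force: [-3.7, 0.3, 2.9]
grip_width: -0.0002
grasp_force: 2.2
```

>>> apply_moves(
  targets=[
    [[0.1,-0.015,0,0,-1],[0,0,0,0,-1]],
  ],
)

```text
clock: 4.95
eef_pos: [0.6365, 0.0158, 0.2125]
tool_rot: [0.08, 0.997, -0.02, -0.002]
ft_force: [-4.1, 0.7, 3.3]
grip_width: 0.0003
grasp_force: 2.0
```

>>> apply_moves(
  targets=[
    [[0.1,-0.015,0,0,-1],[0,0,0,0,-1]],
  ],
)

```text
clock: 5.12
eef_pos: [0.6382, 0.0155, 0.2123]
tool_rot: [0.079, 0.997, -0.02, -0.004]
ft_force: [-10.9, 1.2, 6.7]
grip_width: -0.0004
grasp_force: 5.4
```

The lid is at its stop: the force rose to 11 N. I'll back off, go above the brush's tail and look with the wrist camera.

>>> apply_moves(
  targets=[
    [[-0.9,0,0,0,-1],[-0.6,-0.6,0,0,-1],[-0.4,-0.8,-0.3,3,0.0],[-0.4,-0.8,-0.4,3,0.0],[-0.4,-0.8,-0.4,0,0.0],[0,-0.9,-0.4,0,0.0],[0,-0.9,0,0,0.0],[0,-0.2,0,0,0.0]],
  ],
)

```text
clock: 5.78
eef_pos: [0.532, -0.19, 0.1512]
tool_rot: [0.03, 0.999, -0.021, -0.0]
ft_force: [1.3, 0.8, -0.5]
grip_width: 0.0429
grasp_force: 0.0
```

>>> apply_moves(
  targets=[
    [[0,0,0,0,0.0],[0,0,0,0,0.0]],
  ],
)

```text
clock: 5.95
eef_pos: [0.5331, -0.1854, 0.1523]
tool_rot: [0.028, 0.999, -0.02, 0.0]
ft_force: [-1.0, 0.7, 1.1]
grip_width: 0.0428
grasp_force: 0.0
```

```bash
python3 - <<'E'
from h import *
from scipy.spatial.transform import Rotation as R
o,im,d,c=cam("wrist");np.savez("w1.npz",im=im,d=d);cv2.imwrite("pics/w1.png",im)
np.save("w1o.npy",np.r_[o['eef_pos'],o['tool_rot']])
print(o['eef_pos'],R.from_quat(o['tool_rot']).as_matrix().round(3),o['grip_width'],o['joint_pos'],c)
E
python3 lid.py
```

```text
[ 0.53307691 -0.18536831  0.1523154 ] [[-0.998  0.056 -0.001]
 [ 0.056  0.998 -0.04 ]
 [-0.001 -0.04  -0.999]] 0.042769580777920736 [-0.3151428   0.41529421 -0.00414646  1.13969257 -0.03844204 -0.25926071] {'camera_matrix': array([[348.36448244,   0.        , 278.04069299],
       [  0.        , 348.36448244, 208.19219362],
       [  0.        ,   0.        ,   1.        ]]), 'hand_eye': array([[-6.23265534e-05, -9.66259870e-01, -2.57569137e-01,
         6.52589967e-02],
       [ 9.99999876e-01, -1.87572778e-04,  4.61691580e-04,
         1.65829925e-04],
       [-4.94427004e-04, -2.57569077e-01,  9.66259761e-01,
        -1.26008606e-01],
       [ 0.00000000e+00,  0.00000000e+00,  0.00000000e+00,
         1.00000000e+00]])}
slope 1.0163420708571076 609 minx -0.008982026010854972 maxz 0.23021635283436592
slope 1.0165549365113409 602 minx -0.01058579911061009 maxz 0.22901228905395055
tcp case [-0.09455509 -0.26612879] [ 0.53314912 -0.18450329  0.1524265 ] [-0.31828906  0.4825355   0.03268532] 6.0
```

View pics/w1.png

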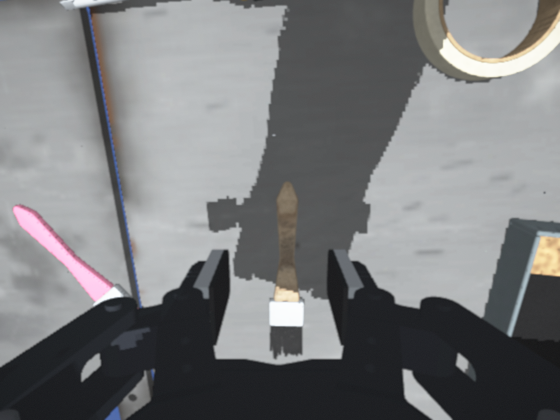

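The wrist view shows the brush tail at (288,182), the widest part of the handle near (288,207), the ferrule centre at (286,313) and the brush lying along the jaw axis. The lid now measures 1.017 rad.

```bash
python3 - <<'E'
from h import *
c=imaging.get_calibration("wrist");a=np.load("w1o.npy");o=dict(eef_pos=a[:3],tool_rot=a[3:])
im=np.load("w1.npz")['im'].astype(int)
m=((im[...,2]-im[...,0])>22)&(im.max(2)<240);m[:, :262]=0;m[:,312:]=0;m[:175]=0;m[300:]=0
rows=[r for r in range(178,300,8)]
for r in rows:
    u=np.where(m[r])[0]
    if len(u)>3: 
        l,rr=onplane(o,c,(u.min(),r),.006),onplane(o,c,(u.max()+1,r),.006);print(r,u.min(),u.max(),((l+rr)/2).round(4),np.linalg.norm(l-rr).round(4))
print(onplane(o,c,(288,181.5),.006),onplane(o,c,(286.5,313),.009))
E
```

```text
186 283 291 [ 0.5224 -0.1828  0.006 ] 0.0072
194 279 294 [ 0.5289 -0.1835  0.006 ] 0.0128
202 277 296 [ 0.5355 -0.1839  0.006 ] 0.0161
210 278 296 [ 0.5422 -0.1838  0.006 ] 0.0154
218 279 295 [ 0.5489 -0.1841  0.006 ] 0.0138
226 279 294 [ 0.5557 -0.1849  0.006 ] 0.0131
234 279 294 [ 0.5627 -0.1852  0.006 ] 0.0132
274 278 295 [ 0.5986 -0.187   0.006 ] 0.0153
282 277 296 [ 0.6061 -0.1874  0.006 ] 0.0171
290 275 297 [ 0.6136 -0.1882  0.006 ] 0.0198
298 274 299 [ 0.6213 -0.1881  0.006 ] 0.0226
[ 0.51882707 -0.18224765  0.006     ] [ 0.63408625 -0.18914582  0.009     ]
```

>>> apply_moves(
  targets=[
    [[-0.05,0.02,-0.8,0,0.0],[0,0,-0.8,0,0.0],[0,0,-0.8,0,0.0],[0,0,-0.6,0,0.0],[0,0,-0.15,0,0.0],[0,0,0,0,0.0],[0,0,0,0,0.0]],
  ],
)

```text
clock: 6.63
eef_pos: [0.5316, -0.1835, 0.0273]
tool_rot: [0.027, 0.999, -0.02, 0.0]
ft_force: [0.0, 0.1, 0.1]
grip_width: 0.0428
grasp_force: 0.0
```

>>> apply_moves(
  targets=[
    [[0,0,-0.18,0,0.0],[0,0,0,0,-0.4],[0,0,0,0,-0.8],[0,0,0,0,-1],[0,0,0,0,-1],[0,0,0,0,-1],[0,0,0,0,-1]],
  ],
)

```text
clock: 7.22
eef_pos: [0.5314, -0.1845, 0.0203]
tool_rot: [0.027, 0.999, -0.02, 0.001]
ft_force: [-0.7, 0.3, 6.4]
grip_width: 0.013
grasp_force: 58.5
```

>>> apply_moves(
  targets=[
    [[0,0,0.3,0,-1],[0,0,0.5,0,-1],[0,0,0.5,0,-1],[0,0,0.5,0,-1],[0,0,0,0,-1],[0,0,0,0,-1]],
  ],
)

```text
clock: 7.72
eef_pos: [0.5316, -0.1847, 0.0922]
tool_rot: [0.028, 0.999, -0.021, 0.001]
ft_force: [-0.7, 0.4, -1.5]
grip_width: 0.0131
grasp_force: 58.0
```

```bash
python3 - <<'E'
from h import *
from scipy.spatial.transform import Rotation as R
o,im,d,c=cam("scene");cv2.imwrite("pics/s3.png",cv2.resize(im[120:320,150:430],None,fx=2.5,fy=2.5))
print(o['eef_pos'],o['grip_width'],R.from_quat(o['tool_rot']).as_matrix().round(3))
E
```

```text
[ 0.53156754 -0.18472159  0.09222001] 0.013085919047578547 [[-0.998  0.055  0.001]
 [ 0.055  0.998 -0.041]
 [-0.003 -0.041 -0.999]]
```

View pics/s3.png

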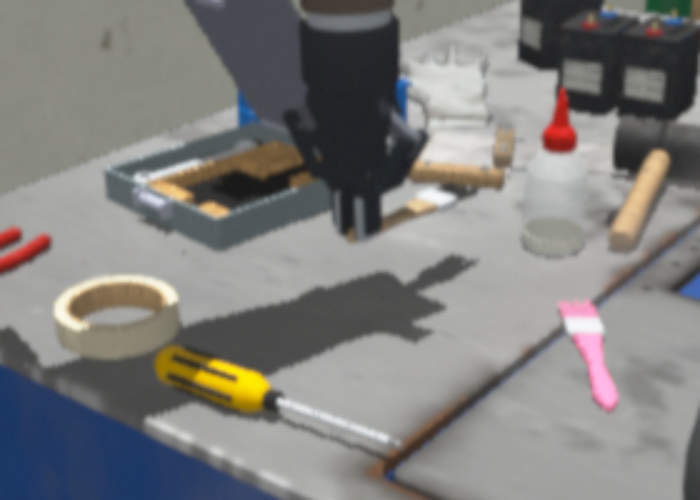

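The brush is held level: the tail is between the fingers at (350,235) and the head points ahead to (470,185). I'll check its position in the hand from the top camera.

```bash
python3 - <<'E'
from cloud import *
o,im,d,c=cam("top")
P=cloud(o,c,d)
m=(P[...,2]>.055)&(P[...,2]<.1)&(d>0)&(P[...,0]>.585)&(P[...,0]<.72)&(abs(P[...,1]+.19)<.03)
X=P[m];print(m.sum(),X[:,0].max())
vu=np.argwhere(m);print(vu.min(0),vu.max(0))
for x in np.arange(.59,.70,.01):
    q=X[abs(X[:,0]-x)<.005]
    if len(q):print(x.round(3),q[:,1].min().round(4),q[:,1].max().round(4),q[:,1].mean().round(4),np.median(q[:,2]).round(4),len(q))
# bright ferrule
v=cv2.cvtColor(im,cv2.COLOR_BGR2GRAY);g=im.min(2)>165
g[:]=g&(np.abs(np.indices(g.shape)[1]-303)<14);g[:170]=0;g[240:]=0
uv=np.argwhere(g);print("ferrule px",len(uv),uv.mean(0),onplane(o,c,uv.mean(0)[::-1],.081), uv.min(0),uv.max(0))
E
```

```text
Traceback (most recent call last):
ValueError: zero-size array to reduction operation maximum which has no identity
```

```bash
python3 - <<'E'
from cloud import *
o,im,d,c=cam("scene")
P=cloud(o,c,d)
s=im[185:215,300:350];g=s.min(2)>140
vu=np.argwhere(g)+[185,300];print(len(vu),vu.mean(0))
print("ferrule",onplane(o,c,vu.mean(0)[::-1],.0815),"depth",np.median(P[185:215,300:350][g],axis=0))
hd=(s.max(2)<75);vu=np.argwhere(hd)+[185,300];print("dark",len(vu),vu.mean(0),vu.min(0),vu.max(0))
h=cv2.cvtColor(s,cv2.COLOR_BGR2HSV);w=(h[...,1]>80)&(h[...,0]<25)&(s[...,2]>80)
for k in range(300,350,3):
    r=np.where(w[:,k-300])[0]
    if len(r):print(k,r.min()+185,r.max()+185,P[int(r.mean())+185,k].round(4))
E
```

```text
840 [203.40952381 327.81666667]
ferrule [ 0.60476958 -0.22121181  0.0815    ] depth [ 0.75099913 -0.13480047 -0.00159724]
dark 183 [192.44808743 307.06557377] [185 300] [213 335]
303 210 210 [ 0.5619 -0.1896  0.0736]
312 206 207 [ 0.5929 -0.1902  0.0718]
315 185 206 [ 0.8077 -0.0502 -0.0028]
318 185 205 [ 0.8079 -0.0594  0.0021]
321 187 204 [ 0.8141 -0.0645  0.0041]
324 186 191 [ 0.8108 -0.0757  0.0162]
327 186 192 [ 0.8175 -0.0806  0.0124]
330 186 192 [ 0.823  -0.0862  0.012 ]
333 187 192 [ 0.8255 -0.0937  0.013 ]
336 187 192 [ 0.8257 -0.1025  0.015 ]
339 187 193 [ 0.8318 -0.1078  0.0116]
342 188 193 [ 0.8342 -0.1153  0.0126]
345 189 193 [ 0.8374 -0.1224  0.0105]
348 188 194 [ 0.8385 -0.1305  0.0121]
```

```bash
python3 - <<'E'
from h import *
c=imaging.get_calibration("scene");i=np.load("scene0.npz")
for uv in [(315.2,199.5),(324.8,199.2),(331.5,196)]: print(onplane(None,c,uv,.079))
E
```

```text
[ 0.61122142 -0.18540199  0.079     ]
[ 0.62462541 -0.20062012  0.079     ]
[ 0.6478618  -0.20224511  0.079     ]
```

The brush hasn't shifted in the grip. I'll carry it across in front of the case, align the yaw and slide in.

>>> apply_moves(
  targets=[
    [[0,0.6,0,-1.5,-1],[0,0.8,0,-1.5,-1],[0,0.8,0,-1.5,-1],[0,0.8,0,-1.5,-1],[0,0.8,0,0,-1],[0,0.8,0,0,-1],[0,0.8,0,0,-1],[0,0.5,0,0,-1]],
  ],
)

```text
clock: 8.53
eef_pos: [0.5294, 0.0545, 0.0896]
tool_rot: [0.079, 0.997, -0.02, -0.003]
ft_force: [0.9, -1.1, -0.7]
grip_width: 0.0126
grasp_force: 58.1
```

>>> apply_moves(
  targets=[
    [[0.2,0,-0.2,0,-1],[0.3,0,-0.2,0,-1],[0.3,0,-0.2,0,-1],[0.3,0,0,0,-1],[0,0,0,0,-1],[0,0,0,0,-1]],
  ],
)

```text
clock: 9.03
eef_pos: [0.5741, 0.0511, 0.0656]
tool_rot: [0.08, 0.997, -0.02, -0.003]
ft_force: [0.2, -0.8, -0.3]
grip_width: 0.0128
grasp_force: 58.1
```

```bash
python3 - <<'E'
from h import *
from scipy.spatial.transform import Rotation as R
o,im,d,c=cam("scene");cv2.imwrite("pics/s4.png",cv2.resize(im[60:220,150:370],None,fx=3.5,fy=3.5))
print(o['eef_pos'],o['grip_width'],R.from_quat(o['tool_rot']).as_matrix().round(3),o['ft_force'])
p=(np.array(o['eef_pos'])[:2]-[.66691,.06424]);s,k=np.sin(-.152),np.cos(-.152);print(p@[k,s],p@[-s,k])
E
```

```text
[0.57408674 0.05108123 0.06556048] 0.012829228321427721 [[-0.987  0.159 -0.009]
 [ 0.16   0.986 -0.04 ]
 [ 0.002 -0.041 -0.999]] [ 0.24047893 -0.83388204 -0.26408293]
-0.08976058749761515 -0.02706192284940898
```

View pics/s4.png

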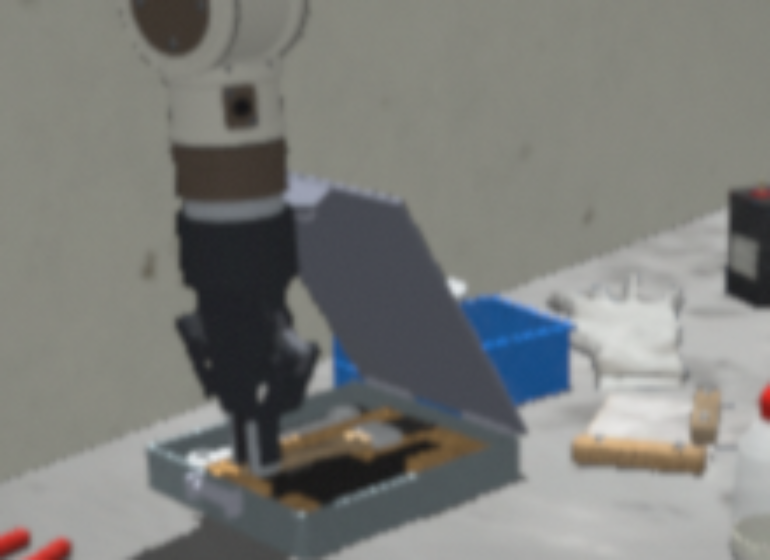

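The brush is held over the case, its head past the bay under the lid. The wrist collar at (235,175) is just in front of the lid tongue at (305,190). I'll ease in and lower it.

>>> apply_moves(
  targets=[
    [[0.15,0.07,0,0,-1],[0.15,0.08,0,0,-1],[0.15,0,0,0,-1],[0,0,0,0,-1]],
  ],
)

```text
clock: 9.42
eef_pos: [0.5944, 0.0581, 0.0676]
tool_rot: [0.08, 0.997, -0.02, -0.0]
ft_force: [0.1, 1.1, -0.4]
grip_width: 0.0127
grasp_force: 58.1
```

>>> apply_moves(
  targets=[
    [[0,0,-0.2,0,-1],[0,0,-0.2,0,-1],[0,0,-0.15,0,-1],[0,0,0,0,-1],[0,0,0,0,-1]],
  ],
)

```text
clock: 9.83
eef_pos: [0.5916, 0.0576, 0.044]
tool_rot: [0.08, 0.997, -0.02, -0.003]
ft_force: [0.0, -0.1, -0.1]
grip_width: 0.0131
grasp_force: 58.1
```

```bash
python3 - <<'E'
from h import *
o,im,d,c=cam("wrist");
np.savez("w2.npz",im=im,d=d);cv2.imwrite("pics/w2.png",im);np.save("w2o.npy",np.r_[o['eef_pos'],o['tool_rot']])
p=(np.array(o['eef_pos'])[:2]-[.66691,.06424]);s,k=np.sin(-.152),np.cos(-.152);print(o['eef_pos'],p@[k,s],p@[-s,k],o['ft_force'])
E
```

```text
[0.5915679  0.05759359 0.04400327] -0.07346705188878616 -0.017977731352869526 [ 0.01232243 -0.08704889 -0.11225594]
```

View pics/w2.png

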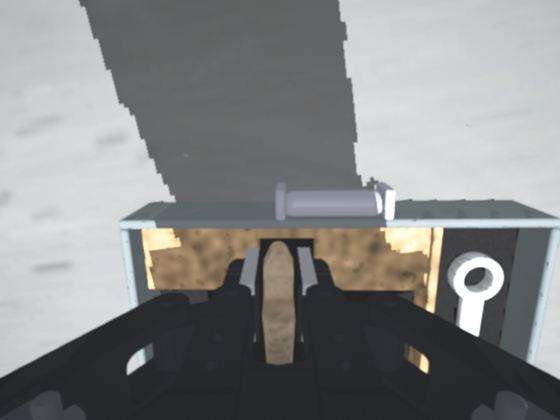

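The wrist view shows the front slot at columns 258–315 with its front end at row 238. The brush tail is at (279,241), slightly off centre, so I'll work out the offsets.

```bash
python3 - <<'E'
from h import *
c=imaging.get_calibration("wrist");a=np.load("w2o.npy");o=dict(eef_pos=a[:3],tool_rot=a[3:])
im=np.load("w2.npz")['im'];print(im[250,250:325,2])
y=-.152;R=np.array([[np.cos(y),-np.sin(y)],[np.sin(y),np.cos(y)]]);C=np.array([.66691,.06424])
f=lambda uv,z:((onplane(o,c,uv,z)[:2]-C)@R).round(4)
print("slot l/r/front",f((259,245),.022),f((315,245),.022),f((286,238),.022))
print("brush tail, mid",f((278.5,241),.028),f((278,290),.028),f((279,360),.028))
print("wall front top corners inner",f((128,228),.034),f((555,228),.034), "spanner/div")
E
```

```text
[129 129 128 128 129 129 129 128 113  82  47  37  37  38  38  38  43  68
 102 122 127 133 142 147 147 145 142 139 138 136 135 136 140 145 146 144
 140 132 108  72  44  37  36  37  38  36  45  72 109 126 130 129 129 129
 130 128 129 129 126 109  73  43  45  76 109 132 144 149 152 154 157 159
 160 161 162]
slot l/r/front [-0.082  -0.0272] [-0.0822 -0.0019] [-0.0855 -0.015 ]
brush tail, mid [-0.0862 -0.0181] [-0.0628 -0.0185] [-0.026  -0.0183]
wall front top corners inner [-0.0937 -0.0808] [-0.0947  0.092 ] spanner/div
```

>>> apply_moves(
  targets=[
    [[0.11,0.07,0,0,-1],[0,0,0,0,-1],[0,0,-0.07,0,-1],[0,0,0,0,-1],[0,0,0,0,-1]],
  ],
)

```text
clock: 10.3
eef_pos: [0.5968, 0.0605, 0.0421]
tool_rot: [0.08, 0.997, -0.02, -0.002]
ft_force: [-0.1, 0.6, -0.1]
grip_width: 0.013
grasp_force: 58.1
```

>>> apply_moves(
  targets=[
    [[0,0,-0.06,0,-1],[0,0,0,0,-1],[0,0,0,0,-0.1],[0,0,0,0,-0.1],[0,0,0,0,-0.1],[0,0,0,0,-0.1]],
  ],
)

```text
clock: 10.8
eef_pos: [0.597, 0.0605, 0.0399]
tool_rot: [0.08, 0.997, -0.02, -0.001]
ft_force: [-0.3, 0.3, -0.3]
grip_width: 0.0385
grasp_force: 0.0
```

```bash
python3 - <<'E'
from h import *
o,im,d,c=cam("wrist");
np.savez("w3.npz",im=im,d=d);cv2.imwrite("pics/w3.png",im);np.save("w3o.npy",np.r_[o['eef_pos'],o['tool_rot']])
print(o['eef_pos'],o['ft_force'],o['grip_width'])
E
```

```text
[0.59701876 0.06051141 0.0399169 ] [-0.29089455  0.27094468 -0.32158174] 0.03849091278785705
```

View pics/w3.png

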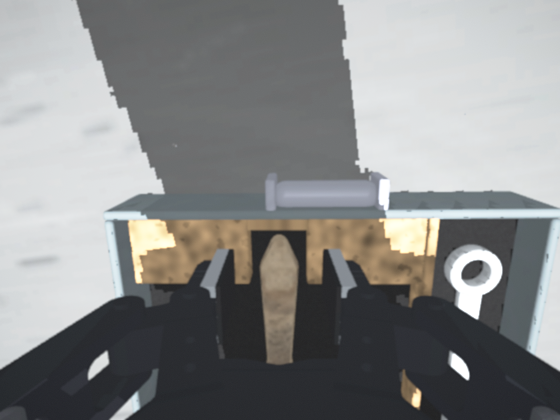

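The fingers are open and the brush lies centred in the front slot (columns 252–306, tail at (279,234)). I'll measure its position and height by depth.

```bash
python3 - <<'E'
from cloud import *
c=imaging.get_calibration("wrist");a=np.load("w3o.npy");o=dict(eef_pos=a[:3],tool_rot=a[3:])
z=np.load("w3.npz");P=cloud(o,c,z['d'])
y=-.152;R=np.array([[np.cos(y),-np.sin(y)],[np.sin(y),np.cos(y)]]);C=np.array([.66691,.06424])
f=lambda uv,z:((onplane(o,c,uv,z)[:2]-C)@R).round(4)
print("slot",f((253,245),.022),f((306,245),.022),f((280,231),.022),"tail",f((279,234.5),.020),f((280,350),.02))
print("z tail/mid",[np.median(P[r-3:r+4,272:286,2]).round(4) for r in (250,275,300,330,350)],"block",np.median(P[255:275,180:200,2]))
E
```

```text
slot [-0.0786 -0.0258] [-0.0788 -0.0024] [-0.0852 -0.0138] tail [-0.0829 -0.0143] [-0.0235 -0.0142]
z tail/mid [np.float64(0.0205), np.float64(0.0204), np.float64(0.0206), np.float64(0.0205), np.float64(0.0203)] block 0.022478833894596595
```

The brush is flat: its top is at 20.5 mm with the blocks at 22.5 mm, and it's about 3 mm from its nominal place. I'll let go fully, retreat to the front, rise, and go over the lid.

>>> apply_moves(
  targets=[
    [[0,0,0.2,0,-0.1],[-0.3,0.05,0.2,0,-0.1],[-0.6,0.09,0,0,-0.1],[-0.7,0.1,0,0,-0.1],[0,0,0.5,0,-1],[0,0,0.9,0,-1],[0,0,0.9,0,-1],[0,0,0.9,0,-1]],
  ],
)

```text
clock: 11.52
eef_pos: [0.5323, 0.0701, 0.1858]
tool_rot: [0.08, 0.997, -0.02, -0.002]
ft_force: [0.9, 0.1, -0.0]
grip_width: -0.0004
grasp_force: 0.0
```

>>> apply_moves(
  targets=[
    [[0,0,0.9,0,-1],[0,0,0.9,0,-1],[0,0,0.6,0,-1],[0.4,0,0,0,-1],[0.8,0,0,0,-1],[0.8,0,0,0,-1],[0,0,0,0,-1],[0,0,0,0,-1]],
  ],
)

```text
clock: 12.18
eef_pos: [0.6137, 0.07, 0.2784]
tool_rot: [0.08, 0.997, -0.02, -0.003]
ft_force: [-0.9, -0.0, -0.1]
grip_width: 0.0002
grasp_force: 0.0
```

```bash
cat > st.py <<'E'
from h import *
o=get_obs();p=(np.array(o['eef_pos'])[:2]-[.66691,.06424]);s,k=np.sin(-.152),np.cos(-.152)
print(o['clock'],o['eef_pos'].round(4),"case",(p@[k,s]).round(4),(p@[-s,k]).round(4),o['ft_force'].round(1),o['joint_pos'].round(2),o['tool_rot'].round(3))
E
python3 st.py
```

```text
12.1833 [0.6137 0.07   0.2784] case -0.0534 -0.0023 [-0.9 -0.  -0.1] [ 0.13  0.49  0.44  1.54 -0.04  0.29] [ 0.08   0.997 -0.02  -0.003]
```

>>> apply_moves(
  targets=[
    [[0.6,-0.03,0,0,-1],[0.6,-0.03,0,0,-1],[0.5,-0.04,0,0,-1],[0,0,-0.4,0,-1],[0,0,-0.4,0,-1],[0,0,0,0,-1],[0,0,0,0,-1]],
  ],
)

```text
clock: 12.77
eef_pos: [0.6795, 0.0661, 0.2478]
tool_rot: [0.08, 0.997, -0.02, -0.003]
ft_force: [0.1, -0.2, 0.0]
grip_width: -0.0
grasp_force: 0.0
```

```bash
python3 st.py
```

```text
12.7667 [0.6795 0.0661 0.2478] case 0.0122 0.0037 [ 0.1 -0.2  0. ] [ 0.11  0.64  0.62  1.56 -0.04  0.27] [ 0.08   0.997 -0.02  -0.003]
```

>>> apply_moves(
  targets=[
    [[0,0,-0.2,0,-1],[0,0,-0.2,0,-1],[-0.1,0.02,-0.1,0,-1],[0,0,0,0,-1]],
  ],
)

```text
clock: 13.1
eef_pos: [0.6761, 0.067, 0.2274]
tool_rot: [0.08, 0.997, -0.02, -0.002]
ft_force: [-0.3, 0.6, 0.2]
grip_width: -0.0003
grasp_force: 0.0
```

>>> apply_moves(
  targets=[
    [[-0.2,0.03,-0.12,0,-1],[-0.2,0.03,-0.15,0,-1],[-0.2,0.03,-0.15,0,-1],[0,0,0,0,-1]],
  ],
)

```text
clock: 13.43
eef_pos: [0.6516, 0.0707, 0.2109]
tool_rot: [0.079, 0.997, -0.02, -0.002]
ft_force: [0.4, 0.4, -0.5]
grip_width: 0.0002
grasp_force: 0.0
```

```bash
python3 st.py
```

```text
13.4333 [0.6516 0.0707 0.2109] case -0.0161 0.0041 [ 0.4  0.4 -0.5] [ 0.13  0.58  0.43  1.43 -0.04  0.28] [ 0.079  0.997 -0.02  -0.002]
```

>>> apply_moves(
  targets=[
    [[-0.2,0.03,-0.22,0,-1],[-0.2,0.03,-0.22,0,-1],[-0.2,0.03,-0.22,0,-1]],
  ],
)

```text
clock: 13.68
eef_pos: [0.6298, 0.0742, 0.1858]
tool_rot: [0.08, 0.997, -0.02, -0.0]
ft_force: [1.0, 0.3, 1.7]
grip_width: 0.0002
grasp_force: 0.5
```

```bash
python3 st.py; python3 lid.py 2>&1 | grep -v Trace | head -3
```

```text
13.6833 [0.6298 0.0742 0.1858] case -0.0382 0.0043 [1.  0.3 1.7] [ 0.13  0.55  0.3   1.33 -0.04  0.29] [ 0.08   0.997 -0.02  -0.   ]
slope 0.6934851925024739 1201 minx -0.06425210541517541 maxz 0.1837058815654723
slope 0.6917419756097241 134 minx -0.06596853800566087 maxz 0.18238021942818783
tcp case [-0.0382409   0.00425543] [0.62975435 0.07423663 0.18577132] [0.96652897 0.33214485 1.67112701] 13.6833
```

>>> apply_moves(
  targets=[
    [[-0.17,0.03,-0.32,0,-1],[-0.17,0.03,-0.32,0,-1],[-0.17,0.03,-0.32,0,-1],[-0.17,0.03,-0.32,0,-1],[-0.11,0.02,-0.31,0,-1],[-0.11,0.02,-0.31,0,-1],[-0.11,0.02,-0.31,0,-1],[-0.05,0.01,-0.2,0,-1]],
  ],
)

```text
clock: 14.4
eef_pos: [0.5868, 0.0818, 0.088]
tool_rot: [0.08, 0.997, -0.02, -0.001]
ft_force: [0.6, -0.2, 1.1]
grip_width: 0.0001
grasp_force: 0.3
```

```bash
python3 st.py
```

```text
14.4 [0.5868 0.0818 0.088 ] case -0.0819 0.0052 [ 0.6 -0.2  1.1] [ 0.16  0.54  0.02  1.06 -0.04  0.32] [ 0.08   0.997 -0.02  -0.001]
```

Now I'll move slightly towards the front edge and press down in small steps.

>>> apply_moves(
  targets=[
    [[-0.15,0.02,-0.15,0,-1],[-0.1,0.02,-0.15,0,-1],[0,0,-0.12,0,-1],[0,0,0,0,-1]],
  ],
)

```text
clock: 14.73
eef_pos: [0.5763, 0.0836, 0.0721]
tool_rot: [0.079, 0.997, -0.02, -0.002]
ft_force: [-4.2, 0.1, 8.9]
grip_width: 0.0
grasp_force: 4.3
```

>>> apply_moves(
  targets=[
    [[0,0,-0.12,0,-1],[0,0,-0.12,0,-1],[0,0,0,0,-1]],
  ],
)

```text
clock: 14.98
eef_pos: [0.5766, 0.0834, 0.0617]
tool_rot: [0.08, 0.997, -0.02, -0.002]
ft_force: [-0.9, 0.1, 0.1]
grip_width: 0.0
grasp_force: 0.0
```

>>> apply_moves(
  targets=[
    [[0,0,-0.1,0,-1],[0,0,-0.1,0,-1],[0,0,0,0,-1]],
  ],
)

```text
clock: 15.23
eef_pos: [0.5778, 0.0836, 0.0575]
tool_rot: [0.08, 0.997, -0.02, 0.0]
ft_force: [-6.7, -0.2, 19.3]
grip_width: -0.0001
grasp_force: 9.9
```

The catch gave way (9 N, then 0 N), and the lid now stands solid against 19 N. I'll lift clear and verify.

>>> apply_moves(
  targets=[
    [[0,0,0.4,0,-1],[0,0,0.8,0,-1],[0,0,0.8,0,-1],[-0.6,0,0.8,0,-1],[-0.9,-0.3,0.2,0,-1],[-0.9,-0.3,0,0,-1],[-0.9,-0.3,0,0,-1],[0,0,0,0,-1]],
  ],
)

```text
clock: 15.9
eef_pos: [0.435, 0.0453, 0.1719]
tool_rot: [0.08, 0.997, -0.022, -0.007]
ft_force: [-1.7, -0.6, -1.7]
grip_width: -0.0005
grasp_force: 0.0
```

```bash
python3 - <<'E'
from cloud import *
o,im,d,c=cam("top");cv2.imwrite("pics/t9.png",cv2.resize(im[120:360,120:420],None,fx=2,fy=2))
P=cloud(o,c,d);y=-.152;R=np.array([[np.cos(y),-np.sin(y)],[np.sin(y),np.cos(y)]]);Q=(P[...,:2]-[.66691,.06424])@R
s=(abs(Q[...,1])<.08)&(Q[...,0]>-.1)&(Q[...,0]<.09)&(d>0)&(P[...,2]<.1)
A=np.polyfit(Q[s][:,0],P[s][:,2],1);print(s.sum(),"slope",A, o['eef_pos'],o['ft_force'])
E
```

```text
4984 slope [0.00198618 0.04118633] [0.43500793 0.04525524 0.17187531] [-1.73577365 -0.56547829 -1.73010999]
```

View pics/t9.png

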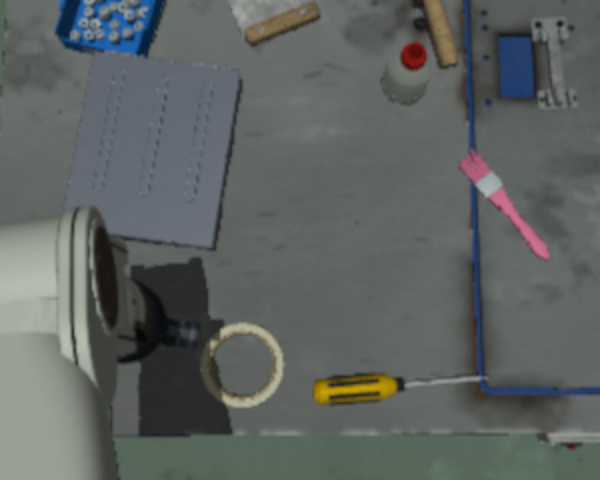

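The lid is shut and level (slope 0.002) at (155,150). The brush is inside, and the tape at (243,365) and the bottle at (405,75) haven't moved. I'll settle the arm and hand in.

>>> apply_moves(
  targets=[
    [[0,0,0,0,-1],[0,0,0,0,-1],[0,0,0,0,-1]],
  ],
)

```text
clock: 16.2
eef_pos: [0.4464, 0.0477, 0.1742]
tool_rot: [0.08, 0.997, -0.02, -0.001]
ft_force: [0.1, 0.5, -0.7]
grip_width: -0.0
grasp_force: 0.0
```

```bash
python3 -c "
from h import *
print(order.job_done())"
```

```text
the job is handed in; nothing more can be done
None
```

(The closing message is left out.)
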